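# Seat the slide board in the brazing jig

## Robot

A 7-joint arm with a two-finger parallel gripper is mounted at the origin on the work surface. World frame = base frame: x ahead of the robot, y to its left, z up, the work surface at z = 0. Lengths are in m, angles in rad, forces in N, time in s.
With the tool pointing down it reaches from about 0.4 to 0.85 m from the base axis. Payload 10.4 kg.
Tool frame: the origin (TCP) lies at the centre of the arm's flange, where the gripper is bolted on; the fingertips stand 173 mm ahead of it and the grasp point (between the pads) lies 155 mm ahead of it; z points along the fingers, y is the line along which they close (so a half turn about z gives the same grasp; the last joint's range is limited). The gripper opens to 85 mm and grips with 20 to 120 N. Pads are 22 mm wide; open, the fingers measure 114 mm over their backs; the gripper's body (76 mm by 85 mm) begins 54 mm behind the grasp point. The pads swing forward as they close: fully open they stand 13 mm farther back than shut.
Start: joints at [1.169, 0.332, -0.065, 1.46, 0.022, 1.35, -0.088], TCP at [0.231, -0.581, 0.405] pointing down, gripper open.
Joint ranges: [-2.6, 2.6], [-0.5, 2.12], [-1.47, 1.34], [0.16, 2.42], [-1.27, 4.41], [0.06, 2.06], [-2.6, 2.6]. Speed limits (rad/s): [2.22, 2.22, 2.79, 2.79, 3.14, 3.14, 3.14].

## Interface

Orientations are given as a unit quaternion [x, y, z, w].
In Python, from workcell import manip, viewer, finder gives the robot as it stands.
- The arm moves only by the tool arm_command, never from a script. Its argument "plan" is a list of rows, each an object with "dp": the shift along the tool's x, y, z in mm, a list of three; "spin": the turn about the tool's z in rad. A call has 1 to 5 rows; each row shifts and turns the commanded pose from where the row before left it, along the tool's axes as they then stand; what a row does not reach is not made up. A row lasts 1/10 s, in which the tool goes at most 50 mm and 8.59 degrees, less where a joint would pass 70% of its speed; a pose out of reach is approached as far as the arm can. A call is refused whole if a number of a shift passes 50 or a number of a turn 0.15, either way. A call with a gripper value outside its range is refused whole. "grip" is the closure, from -1 (fully open) to 1 (shut), set as the call begins (left out, the last holds). The fingers move at their own pace and stop on an object; "newtons" is the grip in N (left out, the last holds). Time passes only in rows, so rows that do not move let the fingers close. It gives the time, the measured TCP pose, the force, the opening and the grip force at its end, in the units of the state.
- manip.get_obs(): the state, without advancing time (a new reading comes with each control period).
- viewer.camera(name): name is "side" or "top" or "wrist"; returns the picture (480x640x3 uint8, blue, green, red); there is no depth.
- viewer.camera_params(name): a dict with "vertical_fov" (degrees; the focal length in pixels is half the picture's height over the tangent of half this angle, whatever the lens; pixels are square), "cx", "cy" (the principal point, pixels), "k1" (the pictures are not rectified: a ray, as slopes to the right and down, at radius r is drawn at 1 + k1 r^2 times it, then the intrinsics apply), "R" (3x3) and "t" (3): a world point X has camera coordinates R X + t; the wrist camera has in their place "T_tool_cam" (4x4, takes a point from camera to tool coordinates, whose origin is the TCP and whose axes are the flange's). Camera axes: x right, y down, z forward; pixel columns grow to the right and rows downward; lengths in m; the calibration is good to about 2 mm. A picture is of the moment at which its call begins: read the wrist's pose just before it. camera_params takes no time and is no camera call.
- manip.hand_in(): hands the job in; it is judged then, once.
Trained networks look in the newest picture that a camera, given by its name, has taken for a name from the list of things; names that differ only in an ending like _2 or _b are one class to them, and where a whole thing is asked for, a point or a joint stands for the part that bears it (a point fixed in the world has none). Each returns a list of dicts, best first, with "score" (0 to 1); they miss things now and then, are a little off and sometimes report something else, mostly with a low value. They report only what shows in the picture. A call takes as long as a camera call. They do not tell look-alikes from the thing itself.
- finder.find_in(camera, thing): "position" ([x, y, z] in m, in world coordinates, good to about 4 mm: the middle of the surface that is visible of it).
The state is a dict: "clock": time; "joint_pos": joint angles; "joint_velocities": joint speeds; "tau": joint torques, N m; "position": TCP position; "ee_rot": TCP orientation; "ft_force": force on the tool from outside, world axes, zero at the start; "torque": the same for the moment, N m; "grip_width": opening from 0.0 (shut) to 1.0 (fully open); "grasp_force": force on a finger pad.
Only numpy, scipy, OpenCV 4.12 (cv2) and the standard library are available. Lean on these libraries where they do the work, as an engineer would, in place of code of your own. Each camera call takes 0.05 s, during which the arm holds its last target. There are 200 camera calls.

## Task

Push the loose aluminium board along its rails in the brazing jig with a fingertip until it drops into its locating notches, then push the flat steel keeper arm round, all the way across the top of the board's tail, to lock it down. Only push: do not lift or tip the board, keep fingers and gripper off the round steel dummy axle standing on it, leave everything else on the bench where it is, and finish with the hand clear.

Things in the scene. Friction and masses are not known exactly. Their poses are not given: they have to be found in the camera images.
- jig: Fixed brazing jig. Base plate 400 x 190 x 12 mm, x -180 to +220. Origin on the bench midway between the guides, z up, +x = the way the board must be pushed. Three steel runners along x (at y 0 and +-38), x -165 to +165, tops 30 mm above the bench. Upright side guides, inner faces y +-51.5, outer +-59.5, tops at 46 mm, open at both ends; nothing stops a board pushed past its notches.
- board: Loose aluminium board, plate 120 (x) x 100 (y) x 12 mm on three lugs 9 mm tall, 10 mm long: two in front, one at the tail. Origin at the plate's centre in the plane of the lugs' undersides, axes as the jig's. The plate is 39 to 51 mm above the bench while riding on the runners, 32 to 44 mm once dropped. 1.5 mm play at each guide. Mass 0.5 to 0.9 kg; sliding takes 2 to 7 N.
- board_tail (a point): Middle of the board's top tail edge, the edge to push on: 60 mm behind the board's origin, 21 mm above it. The tail face is vertical, 12 mm high and 100 mm wide.
- dummy: Round steel dummy axle fixed upright on the board 30 mm ahead of the board's origin: 30 mm diameter with a 42 mm flange, 45 mm tall; origin at the centre of its foot. Not to be touched.
- seat (a point): Point of the jig where the board's origin lies once dropped: jig x = 60, y = 0, 23 mm above the bench (it rides 7 mm higher). All lugs drop together here, into notches 7 mm deep that leave 2 mm before and behind each lug (outer runners: notch at jig x = 105; middle runner: x = 15). Once dropped, the notch walls stop the board and the push force rises sharply; a very hard shove could tip it out.
- keeper (a joint): Keeper: level steel arm 16 mm wide, 46.5 to 58.5 mm above the bench, 95 mm long from a vertical pivot at the jig's -y side. 0: points to jig -x, beside the guide; negative: more outward; 1.571 (end stop): points to jig +y, across the board's tail. Closes clockwise from above, stays where left, about 1 N at the tab. Passes 2.5 mm over a dropped board, strikes one still riding.
- keeper_pivot (a point): The keeper's pivot axis, at the height of the arm's underside: jig x = 20, y = -75, z = 46.5 mm.
- keeper_tab (a point): Centre of the upright steel finger tab on top of the keeper near its free end, 78 mm from the pivot: plate 30 mm along the arm, 6 mm thick, from the arm's top to 82 mm above the bench; this point is its centre at the top edge. Push on its flat side.
- collar: Loose steel shaft collar, 28 mm diameter, 26 mm tall, on the jig's base plate beside the +y guide; origin under its centre. Leave alone.
- tube_lug: Loose dark steel tube lug, 36 mm diameter, 45 mm tall, upright on the front end of the jig's base plate; origin under its centre. Leave alone.
- flux: Loose white jar, 68 mm diameter, 60 mm tall; origin under its centre. Leave alone.
- brush: Loose wooden-handled brush lying on the bench beyond the jig. Leave alone.
- hammer: Loose hammer lying on the bench to the robot's right. Leave alone.
- mug: Loose grey mug, 72 mm diameter, 85 mm tall; origin under its centre. Leave alone.
- vblock: Loose steel V-block, 60 x 50 x 42 mm; origin under its centre. Leave alone.
Not all that is in view belongs to the job. Of the things that look like the board, the middle-sized one is meant.

How it is judged:
On the way, in this order (a step that is already met when the one before it is completed fails the run):
1. the board has dropped into its notches (z of board in the frame of jig between 0.02 and 0.0265 m and x of board in the frame of jig between 0.055 and 0.065 m and y of board in the frame of jig between -0.005 and 0.005 m and angle between board's own z axis and vertical below 0.04 rad), for 0.2 s.
2. the keeper is swung right across the board's tail (value of joint keeper above 1.42 rad and z of board in the frame of jig between 0.02 and 0.0265 m and x of board in the frame of jig between 0.055 and 0.065 m), for 0.2 s.
At the end, for the whole second after the job is handed in: The board lies level and at rest in its notches (origin within 3.5 mm of its dropped height and 5 mm of the seat lengthwise and sideways, tilt under 0.04 rad), the keeper is across its tail (joint above 1.42 rad) and the hand touches nothing (all of step 2 and y of board in the frame of jig between -0.005 and 0.005 m and angle between board's own z axis and vertical below 0.04 rad and linear speed of board below 0.01 m/s and velocity of joint keeper below 0.05 rad/s).
It fails at once if the board is lifted (more than 10 mm above the height at which it rides) (z of board in the frame of jig above 0.04 m).
It fails at once if the board is tipped by more than 0.2 rad (angle between board's own z axis and vertical above 0.2 rad).
It fails at once if the dummy axle is touched (more than 1 N) (contact force between dummy and the fingers above 1 N or contact force between dummy and the arm above 1 N).
It fails at once if something else on the bench is moved by more than 20 mm (distance of any of collar, tube_lug, flux, brush, hammer, mug, vblock from where it was at the start of the episode above 0.02 m).
It also fails if it takes over 53 s, if anything falls off the work surface, if the arm or the gripper's body presses on something with over 40 N, if the wrist force passes 120 N, or if a joint passes its speed limit or range.

## Working session

There is one attempt and no reset: what is moved stays moved. The work goes in short steps, Python scripts to look and compute and a tool call to move; the robot and the scene stay as the last step left them, time stands still between calls to the robot, and variables do not carry over. Pictures are saved under pics/ and viewed, at most 10 in all, crops included, and the job is handed in when it is done.

Besides the shell and the picture viewer there is one more tool, called by a JSON object that holds its "method" and its "body". arm_command: Moves the arm, as the interface text tells. Its arguments: {"type":"object","properties":{"plan":{"type":"array","items":{"type":"object","properties":{"dp":{"type":"array","items":{"type":"number"}},"spin":{"type":"number"}}}},"grip":{"type":"number"},"newtons":{"type":"number"}},"required":["plan"]}

```bash
mkdir -p pics; ls; python3 - <<'E'
from workcell import manip, viewer, finder
import cv2
o=manip.get_obs(); print(o)
for c in("side","top"):
    im=viewer.camera(c); cv2.imwrite(f"pics/{c}0.png",im); print(c,viewer.camera_params(c))
    for n in("jig","board","board_tail","dummy","keeper","keeper_tab","keeper_pivot","collar","tube_lug"):
        print(n,[(round(d["score"],2),[round(float(v),3) for v in d["position"]]) for d in finder.find_in(c,n)][:4])
print(viewer.camera_params("wrist"))
E
```

```text
pics
{'clock': 0.0, 'joint_pos': array([ 1.16934352,  0.33290245, -0.06470121,  1.46095551,  0.02160766,
        1.34989502, -0.08850285]), 'joint_velocities': array([ 1.39299980e-03, -8.70690961e-05,  1.07904980e-03, -3.08416871e-04,
        1.27075640e-03, -2.12511322e-04,  3.14621884e-05]), 'tau': array([-1.85635158e-04, -6.25438786e+01,  4.91508131e-02, -3.91611850e+01,
        1.62352889e-02,  9.73721413e-03,  7.58334954e-05]), 'position': array([ 0.23111706, -0.58056032,  0.40388988]), 'ee_rot': array([ 9.82110137e-01,  1.88305983e-01, -1.74418139e-04, -7.11168290e-04]), 'ft_force': array([ 0.01343003,  0.49017389, -0.83595574]), 'torque': array([-0.02792929,  0.00275663,  0.01522831]), 'grasp_force': 0.0, 'grip_width': 1.0005076553719388}
side {'vertical_fov': 47.11805683184331, 'cx': 326.9306749887916, 'cy': 243.4462758744797, 'k1': 0.01788710877647321, 'R': array([[-0.83913952, -0.54390662, -0.00323429],
       [-0.32740985,  0.50985861, -0.7955168 ],
       [ 0.43433589, -0.66649065, -0.60592289]]), 't': array([0.41955463, 0.22561793, 1.00045831])}
jig [(0.96, [0.48, 0.15, 
[... 1350 characters left out ...]
0.52, [0.554, 0.024, 0.061]), (0.31, [0.492, 0.066, 0.093])]
keeper_tab [(0.81, [0.557, 0.023, 0.061])]
keeper_pivot [(0.66, [0.558, 0.029, 0.06]), (0.6, [0.498, 0.111, 0.013])]
collar []
tube_lug [(0.52, [0.567, 0.245, 0.052])]
{'vertical_fov': 71.90742061813918, 'cx': 320.10257758112346, 'cy': 242.70658890386466, 'k1': -0.05364254439039859, 'T_tool_cam': array([[ 2.30516909e-05, -9.44124207e-01, -3.29589867e-01,
         8.52763674e-02],
       [ 9.99999724e-01,  2.66414147e-04, -6.93214153e-04,
        -3.33063599e-04],
       [ 7.42287666e-04, -3.29589760e-01,  9.44123953e-01,
         3.06188874e-02],
       [ 0.00000000e+00,  0.00000000e+00,  0.00000000e+00,
         1.00000000e+00]])}
```

View pics/side0.png

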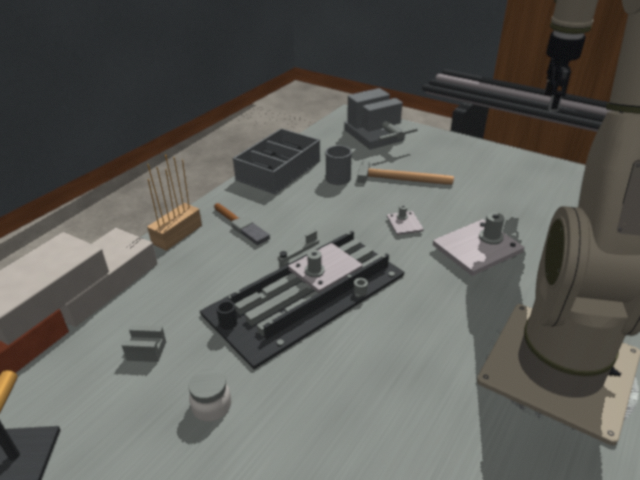

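View pics/top0.png

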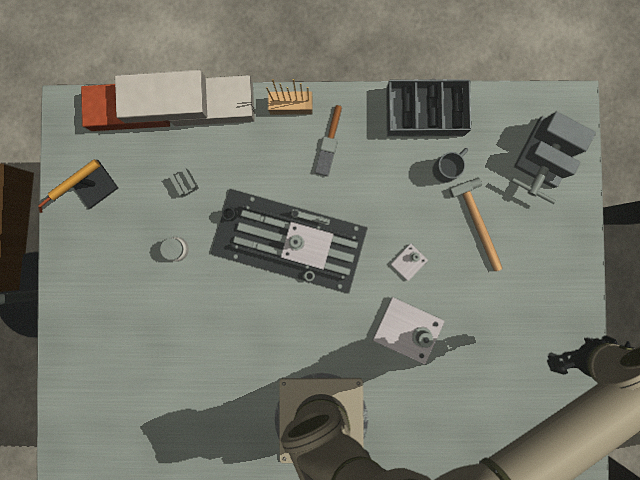

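Look-alikes: the board in the jig (side 322,264; top 307,245), a small one (side 404,220; top 408,260) and a large one (side 480,245; top 408,330). The middle-sized one is in the jig. Its front, with the dark tube lug, points to top-left (230,213), so jig +x ≈ world +y. The keeper lies on the far side at top (310,215), and the collar on the near side at (308,275). Next is a close crop.

```bash
cat > h.py <<'E'
import numpy as np, cv2
from scipy.spatial.transform import Rotation as Rn
from workcell import manip, viewer, finder
def cam(c,o=None):
    p=viewer.camera_params(c); f=240/np.tan(np.radians(p["vertical_fov"]/2))
    if c=="wrist":
        T=np.eye(4);T[:3,:3]=Rn.from_quat(o["ee_rot"]).as_matrix();T[:3,3]=o["position"]
        W=np.linalg.inv(T@p["T_tool_cam"]);R,t=W[:3,:3],W[:3,3]
    else: R,t=np.array(p["R"]),np.array(p["t"])
    return f,p["cx"],p["cy"],p["k1"],R,t
def proj(X,C):
    f,cx,cy,k,R,t=C; q=np.atleast_2d(X)@R.T+t; s=q[:,:2]/q[:,2:]
    s=s*(1+k*(s**2).sum(1,keepdims=True)); return s*f+[cx,cy]
def back(uv,z,C):
    f,cx,cy,k,R,t=C; d=(np.atleast_2d(uv)-[cx,cy])/f; s=d.copy()
    for _ in range(10): s=d/(1+k*(s**2).sum(1,keepdims=True))
    r=np.c_[s,np.ones(len(s))]@R; o=-R.T@t
    return o+r*((z-o[2])/r[:,2])[:,None]
E
python3 - <<'E'
from h import *
im=cv2.imread("pics/top0.png"); c=im[180:300,200:380]
cv2.imwrite("pics/topc.png",cv2.resize(c,None,fx=4,fy=4,interpolation=cv2.INTER_CUBIC))
E
```

```text
(no output)
```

View pics/topc.png

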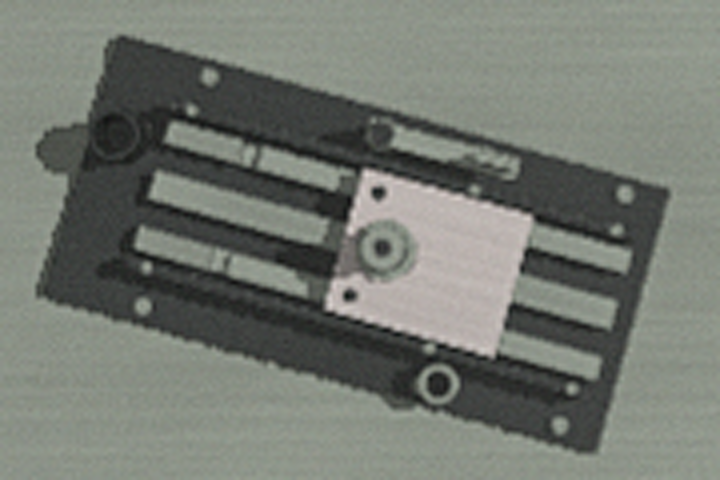

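The crop shows the board in the jig, with plate corners at crop (362,168),(533,213),(494,357),(325,311). The base plate corners are (110,37),(668,190),(598,453),(37,297). The keeper runs from pivot (380,133) to tip (518,165), near angle 0, and the collar is at (438,383).

```bash
cat >> h.py <<'E'
def fit(P,Q): # rigid 2D: jig pts P -> world Q
    P=np.array(P,float)[:,:2];Q=np.array(Q)[:,:2];p,q=P.mean(0),Q.mean(0)
    H=(P-p).T@(Q-q); a=np.arctan2(H[0,1]-H[1,0],H[0,0]+H[1,1])
    R=np.array([[np.cos(a),-np.sin(a)],[np.sin(a),np.cos(a)]]); t=q-R@p
    return a,R,t,np.abs(P@R.T+t-Q).max()
E
python3 - <<'E'
from h import *
C=cam("top")
px=lambda L:np.array(L)/4-.375+[200,180]
# order: front(-y), tail(-y), tail(+y), front(+y)
W=back(px([(110,37),(668,190),(598,453),(37,297)]),.012,C)
a,R,t,e=fit([(.22,-.095),(-.18,-.095),(-.18,.095),(.22,.095)],W); print("jig yaw,t,err",a,t,e)
B=back(px([(362,168),(533,213),(494,357),(325,311)]),.051,C)
a2,R2,t2,e2=fit([(.06,-.05),(-.06,-.05),(-.06,.05),(.06,.05)],B); print("board",a2,t2,e2,"in jig",(t2-t)@R)
K=back(px([(380,133),(518,165)]),.0585,C)[:,:2]; print("keeper in jig",(K-t)@R)
for n,p,z in(("collar",(438,383),.038),("lug",(115,135),.057),("dummy",(383,250),.096)): print(n,(back(px([p]),z,C)[0,:2]-t)@R)
w=lambda x,y:t+R@np.array([x,y])
print("tail",w(-.1,0),"seat",w(.06,0),"pivot",w(.02,-.075))
o=manip.get_obs();print(Rn.from_quat(o["ee_rot"]).as_matrix().round(3), "side check")
S=cam("side"); print(proj(np.array([[*w(.22,-.095),.012],[*w(-.18,-.095),.012],[*w(-.18,.095),.012],[*w(.22,.095),.012]]),S))
E
```

```text
jig yaw,t,err 1.2959971883440087 [0.48888068 0.07107324] 0.0024293707197967224
board 1.3044290481440335 [0.4803438  0.03632299] 0.001026678110265286 in jig [-0.03576292 -0.00121303]
keeper in jig [[ 0.01860031 -0.07631612]
 [-0.07674198 -0.08009462]]
collar [-0.06340994  0.0761008 ]
lug [ 0.19113595 -0.02774342]
dummy [-0.00662995 -0.00043959]
tail [ 0.46174532 -0.02517474] seat [0.5051619  0.12882202] pivot [0.56649373 0.06997131]
[[ 0.929  0.37   0.   ]
 [ 0.37  -0.929 -0.   ]
 [ 0.     0.    -1.   ]] side check
[[197.97966979 312.38301419]
 [345.0622805  233.70365742]
 [404.5583557  272.45648283]
 [253.19222963 368.49052668]]
```

{"method": "arm_command", "body": {"plan": [{"dp": [33,-33,0]},{"dp": [33,-33,0]},{"dp": [33,-33,0]},{"dp": [33,-33,0]},{"dp": [33,-33,0]}], "grip": 1, "newtons": 40}}

```text
invalid input at $.plan[0]: expected keys dp, spin
```

{"method": "arm_command", "body": {"plan": [{"dp": [33,-33,0]},{"dp": [33,-33,0]},{"dp": [33,-33,0]},{"dp": [33,-33,0]},{"dp": [33,-33,0]}]}}

```text
invalid input at $.plan[0]: expected keys dp, spin
```

{"method": "arm_command", "body": {"plan": [{"dp": [33,-33,0]},{"dp": [30,-32,0]},{"dp": [0,0,0],"spin": -0.14},{"dp": [0,0,0],"spin": -0.14},{"dp": [0,0,0],"spin": -0.14}]}}

```text
invalid input at $.plan[0]: expected keys dp, spin
```

{"method": "arm_command", "body": {"plan": [{"dp": [0,0,0],"spin": -0.14},{"dp": [0,0,0],"spin": -0.14},{"dp": [0,0,0],"spin": -0.14},{"dp": [0,0,0],"spin": -0.077},{"dp": [0,0,0]}]}}

```text
invalid input at $.plan[4]: expected keys dp, spin
```

{"method": "arm_command", "body": {"plan": [{"dp": [33,-33,0],"spin": 0},{"dp": [33,-33,0],"spin": 0},{"dp": [33,-33,0],"spin": 0},{"dp": [33,-33,0],"spin": 0},{"dp": [33,-33,0],"spin": 0}], "grip": 1, "newtons": 40}}

```text
clock: 1.5
position: [0.3239, -0.3645, 0.4049]
ee_rot: [0.982, 0.188, 0.0, 0.0]
ft_force: [1.2, 0.1, -0.1]
grip_width: 0.145
grasp_force: 0.0
```

{"method": "arm_command", "body": {"plan": [{"dp": [33,-33,0],"spin": 0},{"dp": [33,-33,0],"spin": 0},{"dp": [33,-33,0],"spin": 0},{"dp": [33,-33,0],"spin": 0},{"dp": [33,-33,0],"spin": 0}]}}

```text
clock: 2.0
position: [0.416, -0.1501, 0.4051]
ee_rot: [0.982, 0.188, 0.0, 0.0]
ft_force: [1.0, -0.6, 0.7]
grip_width: -0.0
grasp_force: 0.0
```

{"method": "arm_command", "body": {"plan": [{"dp": [33,-33,0],"spin": 0},{"dp": [30,-32,0],"spin": 0},{"dp": [0,0,0],"spin": -0.14},{"dp": [0,0,0],"spin": -0.14},{"dp": [0,0,0],"spin": -0.14}]}}

```text
clock: 2.5
position: [0.4503, -0.068, 0.4048]
ee_rot: [0.92, 0.392, 0.0, 0.0]
ft_force: [-0.5, -1.0, 0.5]
grip_width: -0.002
grasp_force: 0.0
```

{"method": "arm_command", "body": {"plan": [{"dp": [0,0,0],"spin": -0.14},{"dp": [0,0,0],"spin": -0.14},{"dp": [0,0,0],"spin": -0.14},{"dp": [0,0,0],"spin": -0.077},{"dp": [0,0,0],"spin": 0}]}}

```text
clock: 3.0
position: [0.4502, -0.0683, 0.4048]
ee_rot: [0.797, 0.604, 0.0, 0.0]
ft_force: [0.5, 0.8, -0.3]
grip_width: -0.004
grasp_force: 0.0
```

```bash
cat >> h.py <<'E'
def rect(x0,x1,y0,y1,z): return np.array([(x1,y0,z),(x0,y0,z),(x0,y1,z),(x1,y1,z)])
def toW(P,a,t):
    P=np.array(P,float);c,s=np.cos(a),np.sin(a);return np.c_[P[:,:2]@np.array([[c,s],[-s,c]])+t,P[:,2]]
E
python3 - <<'E'
from h import *
o=manip.get_obs(); im=viewer.camera("wrist"); cv2.imwrite("pics/w1.png",im); C=cam("wrist",o)
a,t=1.296,np.array([.4889,.0711])
for P,col in((rect(-.18,.22,-.095,.095,.012),(0,0,255)),(rect(-.096,.024,-.051,.049,.051),(255,0,0)),(rect(-.075,.02,-.083,-.067,.0585),(0,255,0)),(rect(-.165,.165,-.0595,.0595,.046),(0,255,255))):
    cv2.polylines(im,[np.int32(proj(toW(P,a,t),C))],True,col,1)
cv2.imwrite("pics/w1o.png",im)
E
```

```text
(no output)
```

View pics/w1o.png

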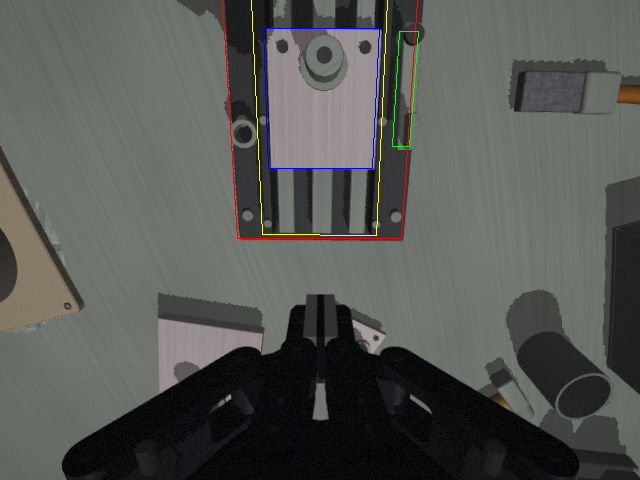

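The overlay fits the wrist picture within a few pixels: board tail edge at row ~168, keeper tip at (404,148), tail region clear. Descending behind the tail now.

{"method": "arm_command", "body": {"plan": [{"dp": [0,0,48],"spin": 0},{"dp": [0,0,48],"spin": 0},{"dp": [0,0,48],"spin": 0},{"dp": [0,0,40],"spin": 0},{"dp": [0,0,0],"spin": 0}]}}

```text
clock: 3.55
position: [0.448, -0.0682, 0.2166]
ee_rot: [0.798, 0.603, -0.003, -0.003]
ft_force: [0.7, 0.3, -0.3]
grip_width: 0.002
grasp_force: 0.0
```

{"method": "arm_command", "body": {"plan": [{"dp": [0,0,10],"spin": 0},{"dp": [10,0,0],"spin": 0},{"dp": [10,0,0],"spin": 0},{"dp": [10,0,0],"spin": 0},{"dp": [0,0,0],"spin": 0}]}}

```text
clock: 4.05
position: [0.4592, -0.0376, 0.2118]
ee_rot: [0.797, 0.604, 0.001, 0.001]
ft_force: [0.6, -0.5, 0.2]
grip_width: 0.002
grasp_force: 0.0
```

{"method": "arm_command", "body": {"plan": [{"dp": [3,0,2],"spin": 0},{"dp": [5,0,0],"spin": 0},{"dp": [7,0,0],"spin": 0},{"dp": [8,0,0],"spin": 0},{"dp": [8,0,0],"spin": 0}]}}

```text
clock: 4.55
position: [0.4668, -0.01, 0.2086]
ee_rot: [0.798, 0.603, -0.001, 0.0]
ft_force: [-1.6, -4.2, 1.0]
grip_width: 0.001
grasp_force: 2.2
```

{"method": "arm_command", "body": {"plan": [{"dp": [8,0,0],"spin": 0},{"dp": [8,0,0],"spin": 0},{"dp": [8,0,0],"spin": 0},{"dp": [5,0,0],"spin": 0},{"dp": [0,0,0],"spin": 0}]}}

```text
clock: 5.05
position: [0.4748, 0.0195, 0.2087]
ee_rot: [0.797, 0.604, 0.0, -0.0]
ft_force: [0.7, -0.5, 0.6]
grip_width: 0.002
grasp_force: 0.0
```

```bash
python3 - <<'E'
from h import *
o=manip.get_obs(); im=viewer.camera("wrist"); cv2.imwrite("pics/w2.png",im); C=cam("wrist",o)
a,t=1.296,np.array([.4889,.0711]); d=o["position"][:2]-t
print("tool in jig",d@[np.cos(a),np.sin(a)],d@[-np.sin(a),np.cos(a)],o["position"][2]-.173)
for c in("side","top"):
    viewer.camera(c)
    for n in("dummy","board"):
        for r in finder.find_in(c,n):
            p=np.array(r["position"]);q=p[:2]-t;x,y=q@[np.cos(a),np.sin(a)],q@[-np.sin(a),np.cos(a)]
            if abs(x)<.2 and abs(y)<.1: print(c,n,round(r["score"],2),round(x,4),round(y,4),p[2].round(4))
E
```

```text
tool in jig -0.05349492814884971 -0.0004655227834572666 0.0357117324346492
side dummy 0.87 0.0565 0.0069 0.0777
top dummy 0.58 0.0517 -0.0039 0.0956
top board 0.66 0.0481 -0.0005 0.0519
```

View pics/w2.png

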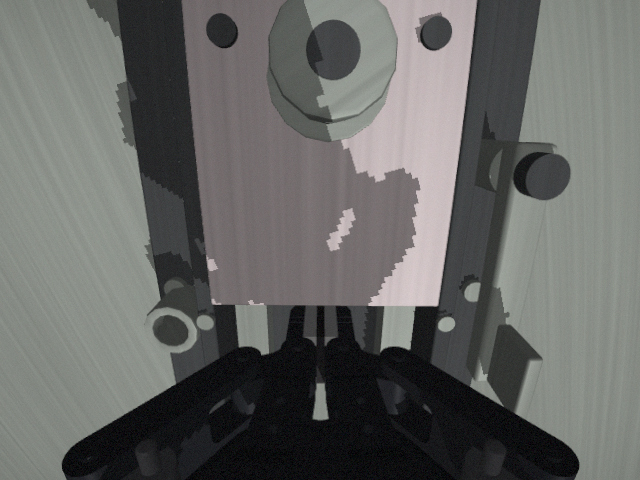

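The board's tail edge is at row ~305 with the finger against it. The board is square in its guides and now at jig x ≈ 0.018 to 0.022. It needs about 40 mm more, and the last part must go slowly.

{"method": "arm_command", "body": {"plan": [{"dp": [6,0,0],"spin": 0},{"dp": [6,0,0],"spin": 0},{"dp": [6,0,0],"spin": 0},{"dp": [6,0,0],"spin": 0},{"dp": [3,0,0],"spin": 0}]}}

```text
clock: 5.9
position: [0.4821, 0.0451, 0.2087]
ee_rot: [0.797, 0.604, 0.0, -0.0]
ft_force: [-1.4, -5.6, 1.2]
grip_width: -0.003
grasp_force: 2.4
```

{"method": "arm_command", "body": {"plan": [{"dp": [2,0,0],"spin": 0},{"dp": [2,0,0],"spin": 0},{"dp": [2,0,0],"spin": 0},{"dp": [1,0,0],"spin": 0},{"dp": [1,0,0],"spin": 0}]}}

```text
clock: 6.4
position: [0.4841, 0.052, 0.2087]
ee_rot: [0.797, 0.603, -0.0, 0.0]
ft_force: [-0.7, -2.9, 0.9]
grip_width: -0.003
grasp_force: 2.1
```

```bash
python3 - <<'E'
from h import *
o=manip.get_obs(); im=viewer.camera("wrist"); cv2.imwrite("pics/w3.png",im); C=cam("wrist",o)
a,t=1.296,np.array([.4889,.0711])
J=lambda p:np.array([(p[:2]-t)@[np.cos(a),np.sin(a)],(p[:2]-t)@[-np.sin(a),np.cos(a)]]).round(4)
print("tool in jig",J(o["position"]))
g=im[:,:,2].astype(int)
for u in(250,400): 
    col=g[230:360,u]; r=230+np.argmin(np.diff(col)); print(u,r,J(back([(u,r)],.051,C)[0]),J(back([(u,r)],.044,C)[0]))
E
```

```text
tool in jig [-0.0197 -0.0006]
250 346 [-0.0289  0.0316] [-0.0341  0.0334]
400 346 [-0.0289 -0.0374] [-0.0341 -0.0394]
```

{"method": "arm_command", "body": {"plan": [{"dp": [1.5,0,0],"spin": 0},{"dp": [1.5,0,0],"spin": 0},{"dp": [1,0,0],"spin": 0},{"dp": [1,0,0],"spin": 0},{"dp": [1,0,0],"spin": 0}]}}

```text
clock: 6.95
position: [0.4858, 0.0575, 0.2088]
ee_rot: [0.797, 0.603, -0.0, 0.0]
ft_force: [-1.0, -4.7, 2.4]
grip_width: -0.003
grasp_force: 2.7
```

{"method": "arm_command", "body": {"plan": [{"dp": [1,0,0],"spin": 0},{"dp": [1,0,0],"spin": 0}]}}

```text
clock: 7.15
position: [0.4864, 0.0593, 0.2088]
ee_rot: [0.797, 0.603, -0.0, 0.0]
ft_force: [-2.2, -4.1, 1.4]
grip_width: -0.0
grasp_force: 2.5
```

{"method": "arm_command", "body": {"plan": [{"dp": [1,0,0],"spin": 0},{"dp": [1,0,0],"spin": 0}]}}

```text
clock: 7.35
position: [0.4867, 0.0602, 0.2087]
ee_rot: [0.798, 0.603, -0.001, 0.001]
ft_force: [-5.3, -12.0, 6.8]
grip_width: -0.002
grasp_force: 6.6
```

```bash
python3 - <<'E'
from h import *
o=manip.get_obs(); im=viewer.camera("wrist"); cv2.imwrite("pics/w4.png",im); C=cam("wrist",o)
a,t=1.296,np.array([.4889,.0711]); print(o["ft_force"])
J=lambda p:np.array([(p[:2]-t)@[np.cos(a),np.sin(a)],(p[:2]-t)@[-np.sin(a),np.cos(a)]]).round(4)
print("tool in jig",J(o["position"]))
for x,z in((.06,.051),(.06,.044)): print(z,proj(toW(rect(x-.06,x+.06,-.05,.05,z),a,t),C).round(1).tolist())
E
```

```text
[ -5.29545968 -12.01542745   6.79090697]
tool in jig [-0.0111 -0.0009]
0.051 [[467.9, -14.8], [432.0, 306.3], [204.5, 306.3], [166.5, -13.8]]
0.044 [[459.7, -7.1], [427.2, 298.5], [209.5, 298.5], [175.1, -6.2]]
```

View pics/w4.png

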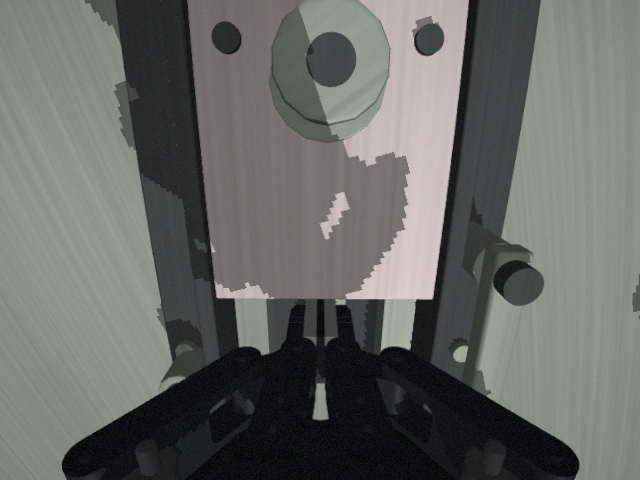

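The board has dropped: its tail edge is at row 299 and 216 px wide, matching the 44 mm height prediction (298.5, 218), and the push force jumped to 13 N. Backing off and lifting.

{"method": "arm_command", "body": {"plan": [{"dp": [-5,0,0],"spin": 0},{"dp": [-25,0,0],"spin": 0},{"dp": [-10,0,-40],"spin": 0},{"dp": [0,0,-50],"spin": 0},{"dp": [0,0,-50],"spin": 0}]}}

```text
clock: 7.9
position: [0.4757, 0.0234, 0.3504]
ee_rot: [0.797, 0.604, 0.0, -0.0]
ft_force: [1.1, -0.7, 0.7]
grip_width: -0.0
grasp_force: 0.0
```

```bash
python3 - <<'E'
from h import *
o=manip.get_obs(); im=viewer.camera("wrist"); C=cam("wrist",o); print(o["joint_pos"].round(2),o["position"])
a,t=1.296,np.array([.4889,.0711])
for x,z,c in((.06,.051,(0,0,255)),(.06,.044,(255,0,0))): cv2.polylines(im,[np.int32(proj(toW(rect(x-.06,x+.06,-.05,.05,z),a,t),C))],True,c,1)
P=rect(-.075,.02,-.083,-.067,.0585); cv2.polylines(im,[np.int32(proj(toW(P,a,t),C))],True,(0,255,0),1)
P=rect(-.073,-.043,-.078,-.072,.082); cv2.polylines(im,[np.int32(proj(toW(P,a,t),C))],True,(0,255,255),1)
cv2.imwrite("pics/w5.png",im)
E
```

```text
[ 0.49  0.09 -0.66  1.88  0.06  1.19 -0.46] [0.47565043 0.0234236  0.35037759]
```

View pics/w5.png

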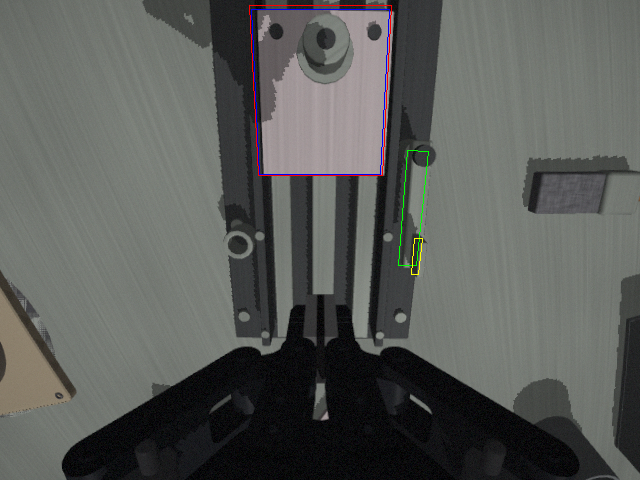

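Board seated per the overlay (blue, 44 mm). The keeper lies near angle 0 and the tab is at about (417,255), as predicted. Moving outside the tab and turning the tool.

{"method": "arm_command", "body": {"plan": [{"dp": [-4,40,0],"spin": 0},{"dp": [-4,40,0],"spin": 0},{"dp": [0,36,0],"spin": 0},{"dp": [0,0,0],"spin": -0.143},{"dp": [0,0,0],"spin": -0.143}]}}

```text
clock: 8.45
position: [0.5864, -0.0158, 0.3481]
ee_rot: [0.701, 0.713, 0.001, -0.001]
ft_force: [-0.8, 0.3, -0.3]
grip_width: -0.003
grasp_force: 0.0
```

{"method": "arm_command", "body": {"plan": [{"dp": [0,0,0],"spin": -0.143},{"dp": [0,0,0],"spin": -0.143},{"dp": [0,0,0],"spin": -0.143},{"dp": [0,0,0],"spin": -0.143},{"dp": [0,0,0],"spin": -0.143}]}}

```text
clock: 8.95
position: [0.5856, -0.0155, 0.3488]
ee_rot: [0.407, 0.913, 0.001, 0.0]
ft_force: [-0.6, 0.0, -0.4]
grip_width: -0.002
grasp_force: 0.0
```

{"method": "arm_command", "body": {"plan": [{"dp": [0,0,0],"spin": -0.143},{"dp": [0,0,0],"spin": -0.143},{"dp": [0,0,0],"spin": -0.143},{"dp": [0,0,0],"spin": -0.141},{"dp": [0,0,0],"spin": 0}]}}

```text
clock: 9.45
position: [0.5856, -0.0157, 0.3487]
ee_rot: [0.136, 0.991, 0.001, 0.0]
ft_force: [0.3, -0.3, -0.5]
grip_width: 0.002
grasp_force: 0.0
```

```bash
python3 - <<'E'
from h import *
o=manip.get_obs(); im=viewer.camera("wrist"); C=cam("wrist",o); print(o["joint_pos"].round(2),o["position"],o["ee_rot"])
a,t=1.296,np.array([.4889,.0711]); J=lambda p:np.array([(p[:2]-t)@[np.cos(a),np.sin(a)],(p[:2]-t)@[-np.sin(a),np.cos(a)]]).round(4)
print(J(o["position"]))
P=rect(-.075,.02,-.083,-.067,.0585); cv2.polylines(im,[np.int32(proj(toW(P,a,t),C))],True,(0,255,0),1)
P=rect(-.073,-.043,-.078,-.072,.082); cv2.polylines(im,[np.int32(proj(toW(P,a,t),C))],True,(0,255,255),1)
cv2.imwrite("pics/w6.png",im)
E
```

```text
[ 0.63  0.41 -0.86  1.61  0.32  1.27  1.02] [ 0.58561131 -0.01569411  0.34871839] [1.35550285e-01 9.90770214e-01 6.70288742e-04 2.33644051e-04]
[-0.0573 -0.1166]
```

View pics/w6.png

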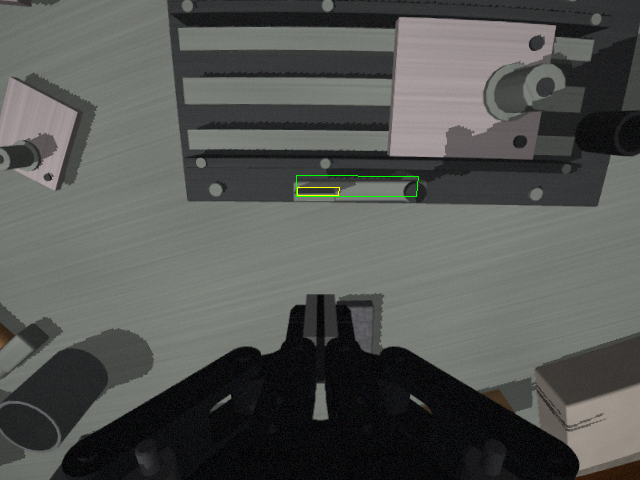

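Keeper and tab show at about row 190, col 295–420, about 3–4 mm further outward than predicted. The finger is clear outside. Descending to tip height ~66 mm.

{"method": "arm_command", "body": {"plan": [{"dp": [0,0,40],"spin": 0},{"dp": [0,0,40],"spin": 0},{"dp": [0,0,30],"spin": 0},{"dp": [0,0,0],"spin": 0},{"dp": [8,0,0],"spin": 0}]}}

```text
clock: 10.0
position: [0.5783, -0.0138, 0.2395]
ee_rot: [0.138, 0.99, 0.0, 0.0]
ft_force: [-0.3, 0.5, 1.2]
grip_width: 0.001
grasp_force: 0.0
```

{"method": "arm_command", "body": {"plan": [{"dp": [7,0,0],"spin": 0},{"dp": [6,0,0],"spin": 0},{"dp": [6,0,0],"spin": 0},{"dp": [0,0,0],"spin": 0}]}}

```text
clock: 10.4
position: [0.559, -0.0086, 0.2396]
ee_rot: [0.137, 0.991, -0.0, 0.001]
ft_force: [-0.4, 0.0, 0.0]
grip_width: -0.002
grasp_force: 0.0
```

{"method": "arm_command", "body": {"plan": [{"dp": [7.9,-1,0],"spin": 0.1},{"dp": [7.9,-1,0],"spin": 0.1},{"dp": [7.9,-1,0],"spin": 0.1},{"dp": [7.9,-1,0],"spin": 0.1},{"dp": [7.9,-1,0],"spin": 0.1}]}}

```text
clock: 10.9
position: [0.5225, 0.0046, 0.2392]
ee_rot: [0.38, 0.925, 0.0, 0.001]
ft_force: [1.9, -0.8, -0.1]
grip_width: -0.0
grasp_force: 0.6
```

{"method": "arm_command", "body": {"plan": [{"dp": [7.9,-1,0],"spin": 0.1},{"dp": [7.9,-1,0],"spin": 0.1},{"dp": [7.9,-1,0],"spin": 0.1},{"dp": [7.9,-1,0],"spin": 0.1},{"dp": [7.9,-1,0],"spin": 0.1}]}}

```text
clock: 11.4
position: [0.4965, 0.0342, 0.2392]
ee_rot: [0.597, 0.802, 0.0, 0.001]
ft_force: [0.7, -1.1, 0.7]
grip_width: -0.007
grasp_force: 0.6
```

```bash
python3 - <<'E'
from h import *
o=manip.get_obs(); print(o["ft_force"],o["position"])
a,t=1.296,np.array([.4889,.0711]); J=lambda p:np.array([(p[:2]-t)@[np.cos(a),np.sin(a)],(p[:2]-t)@[-np.sin(a),np.cos(a)]]).round(4)
print(J(o["position"]))
cv2.imwrite("pics/w7.png",viewer.camera("wrist"))
E
```

```text
[ 0.65109022 -1.05119817  0.72711043] [0.49651586 0.03417309 0.23916488]
[-0.0335 -0.0174]
```

View pics/w7.png

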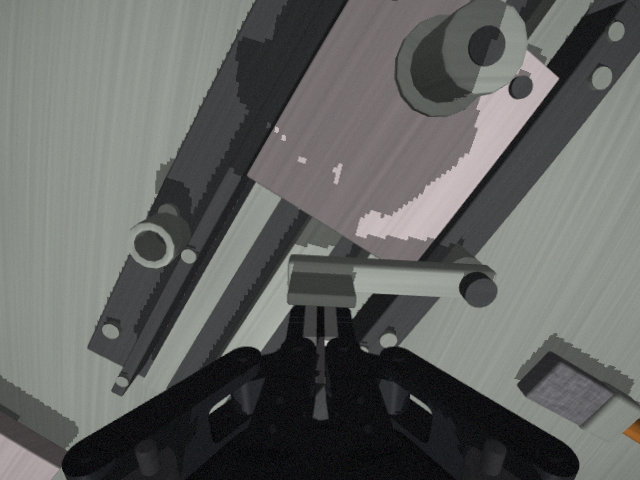

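The keeper is swinging with the finger: its tab (~322,280) is flush on the fingertips, the pivot is at (478,288), and it is about to reach the board's tail. Continuing the arc.

{"method": "arm_command", "body": {"plan": [{"dp": [7.9,-1,0],"spin": 0.1},{"dp": [7.9,-1,0],"spin": 0.1},{"dp": [7.9,-1,0],"spin": 0.1}]}}

```text
clock: 11.75
position: [0.4891, 0.0566, 0.239]
ee_rot: [0.709, 0.705, 0.0, 0.0]
ft_force: [1.1, -0.1, -0.6]
grip_width: -0.001
grasp_force: 0.6
```

{"method": "arm_command", "body": {"plan": [{"dp": [7.9,-1,0],"spin": 0.1},{"dp": [7.9,-1,0],"spin": 0.1},{"dp": [3,0,0],"spin": 0.03},{"dp": [0,0,0],"spin": 0}]}}

```text
clock: 12.15
position: [0.4883, 0.0749, 0.2388]
ee_rot: [0.785, 0.62, -0.001, 0.0]
ft_force: [-2.9, -4.4, 3.5]
grip_width: -0.003
grasp_force: 2.1
```

{"method": "arm_command", "body": {"plan": [{"dp": [2,0,0],"spin": 0},{"dp": [0,0,0],"spin": 0}]}}

```text
clock: 12.35
position: [0.4886, 0.0755, 0.2387]
ee_rot: [0.785, 0.62, -0.002, 0.001]
ft_force: [-5.7, -10.1, 7.0]
grip_width: 0.002
grasp_force: 5.5
```

The force rises sharply, so the keeper is at its end stop. Backing off, lifting, and looking.

{"method": "arm_command", "body": {"plan": [{"dp": [-5,0,0],"spin": 0},{"dp": [-25,0,0],"spin": 0},{"dp": [-30,0,-20],"spin": 0},{"dp": [0,0,-50],"spin": 0},{"dp": [0,0,-50],"spin": 0}]}}

```text
clock: 12.85
position: [0.4743, 0.0183, 0.3598]
ee_rot: [0.785, 0.62, -0.0, -0.001]
ft_force: [1.8, 0.1, 0.2]
grip_width: 0.002
grasp_force: 0.0
```

```bash
python3 - <<'E'
from h import *
o=manip.get_obs(); im=viewer.camera("wrist"); C=cam("wrist",o)
a,t=1.296,np.array([.4889,.0711])
for P,c in((rect(0,.12,-.05,.05,.044),(255,0,0)),(rect(.012,.028,-.075,.02,.0585),(0,255,0)),(rect(.017,.023,-.012,.018,.082),(0,255,255))):
    cv2.polylines(im,[np.int32(proj(toW(P,a,t),C))],True,c,1)
cv2.imwrite("pics/w8.png",im); print(o["ft_force"],o["position"])
E
```

```text
[1.76907039 0.14302017 0.16230036] [0.47431737 0.01826871 0.35984269]
```

View pics/w8.png

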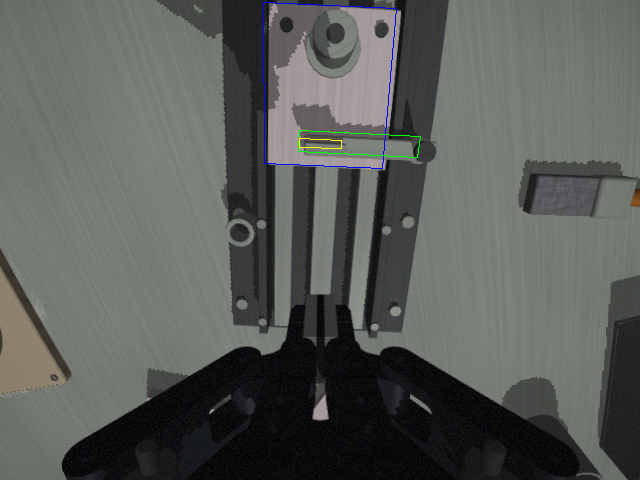

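The keeper lies across the tail, parallel to its edge and on the predicted end-stop outline. The board still matches its seated outline and the hand is clear.

```bash
python3 -c "
from workcell import manip
print(manip.hand_in())"
```

```text
the job is handed in; nothing more can be done
None
```

The board is pushed into its notches, the keeper is swung across the tail to its end stop, the hand is clear, and the job was handed in at about 13 s of the 53 s allowed; the hand-in returned no verdict.

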